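# Square a glass leaf plate into the corner of a tracing pad

## Robot

A 6-joint arm with a two-finger parallel gripper is mounted at the origin on the work surface. World frame = base frame: x ahead of the robot, y to its left, z up, the work surface at z = 0. Lengths are in m, angles in degrees, forces in N, time in s.
With the tool pointing down it reaches from about 0.3 to 0.75 m from the base axis. Payload 8.5 kg.
Tool frame: the origin (TCP) lies on the centre line of the jaws, within the pads' length; the fingertips stand 17 mm ahead of it and the grasp point (between the pads) lies 2 mm behind it (env.tip_extent is the distance from the TCP to the fingertips, in m); z points along the fingers, y is the direction in which the jaws open and shut (so a half turn about z gives the same grasp; the last joint's range is limited). The gripper opens to 85 mm and grips with 20 to 120 N. Pads are 22 mm wide; open, the fingers measure 114 mm over their backs; the gripper's body (76 mm by 85 mm) begins 54 mm behind the grasp point. The pads swing forward as they close: fully open they stand 13 mm farther back than shut.
Start: joints at [61.805, 21.807, 74.336, -0, 83.858, -12.336], TCP at [0.15, 0.529, 0.248] pointing down, gripper open.
Joint ranges: [-178.18, 178.18], [-50.72, 133.34], [12.68, 142.11], [-81.47, 261.47], [9.98, 163.14], [-165.26, 165.26]. Speed limits (degrees/s): [136.94, 136.94, 180, 180, 180, 180].

## Interface

Orientations are given as a 3x3 rotation matrix whose columns are the frame's x, y, z axes.
In Python, from rig import telemetry, get_image, camera_params, close_job, env gives the robot as it stands.
- The arm moves only by the tool apply_moves, never from a script. Its argument "motion" is a list of rows, each an object of numbers: "tx", "ty", "tz": the shift along the tool's x, y, z in cm; "turn": the turn about the tool's z in degrees; "jaw": the gripper's target within -1 to 1 (fully open at 1, half-way at 0, shut at -1). In form: [{"tx": .., "ty": .., "tz": .., "turn": .., "jaw": ..}, ...]. A call has 1 to 5 rows; each row is the pose to reach, as a shift and turn from the pose measured when the call began, along the tool's axes at that moment; what a row does not reach only later rows make up. A row lasts 1/12 s, in which the tool goes at most 41.7 mm and 7.16 degrees, less where a joint would pass 70% of its speed; a pose out of reach is approached as far as the arm can. A call with a gripper value outside its range is refused whole. The fingers move at their own pace and stop on an object; "squeeze" is the grip in N (left out, the last holds). Time passes only in rows, so rows that repeat a pose let the fingers close. It gives the time, the measured TCP pose, the force and the opening at its end, in the units of the state.
- telemetry.observe(): the state, without advancing time (a new reading comes with each control period).
- get_image(name): name is "scene" or "top"; returns (picture, depth): 400x640x3 uint8, red, green, blue; 400x640 float32, m along the optical axis (not along the pixel's ray), 0 where there is no reading.
- camera_params(name): a dict with "fx", "fy", "cx", "cy" (pixels), "rvec" (rotation vector, rad) and "tvec" (3), from world to camera coordinates, as OpenCV has them. Camera axes: x right, y down, z forward; pixel columns grow to the right and rows downward; lengths in m; the calibration is good to about 2 mm. A picture is of the moment at which its call begins. camera_params takes no time and is no camera call.
- close_job(): hands the job in, once; it reports no verdict.
The state is a dict: "time_s": time; "q": joint angles; "qvel": joint speeds; "joint_efforts": joint torques, N m; "position": TCP position; "tool_rot": TCP orientation; "ft_force": force on the tool from outside, world axes, zero at the start; "wrist_torque": the same for the moment, N m; "grip_width": finger opening in m.
Only numpy, scipy, OpenCV 4.12 (cv2) and the standard library are available. Lean on these libraries where they do the work, as an engineer would, in place of code of your own. Each camera call takes 0.05 s, during which the arm holds its last target. There are 200 camera calls.

## Task

Take the orange push stick out of its green stand and, by feel since its shaft is a little bent, use the shaft to nudge the glass leaf plate gently across the tracing pad: square it up flush against the far blue rail first, then slide it home against the left one, so that it touches both, ending with a light press held for a moment against each. Then put the stick back in its stand, its flange flat on the stand's top. It is glass: push lightly, never touch the plate with the fingers or lift it, and leave the cup, brass weight and eraser where they are.

Things in the scene. Friction and masses are not known exactly. Their poses are not given: they have to be found in the camera images.
- pad: Grey tracing pad with a white face, fixed to the desk, 220 (x) by 280 (y) mm, its top face 12 mm above the desk. Origin: centre of its underside; z up. Two fixed blue rails, 12 mm wide and 14 mm high above the face, run along its +x edge (far_rail) and its +y edge (left_rail) and form a square inner corner.
- home_corner (a point): The inner corner of the two rails, at (98, 128) mm in the pad's frame, 4 mm above the pad's face; same axes as the pad. The plate's corner belongs here.
- plate_center (a point): Centre (half-way up) of the loose leaf plate, green-tinted glass with black-taped edges: 80 (x) by 110 (y) by 8 (z) mm, 0.2 to 0.3 kg; x and y along its sides, z up. It starts 20 to 50 mm short of each rail, turned up to 0.25 rad from the pad's axes. It slides easily (0.3 to 1.5 N); pad, rails and shaft are smooth (friction about 0.3). When home, its axes are those of the pad.
- plate_corner (a point): The plate's +x +y vertical edge, half-way up (40 mm in x and 55 mm in y from plate_center); the corner that goes into home_corner.
- stick_handle (a point): Centre of the push stick's orange handle, 22 by 22 mm square and 60 mm tall (x and y along its flat sides, z up), on a round black flange 58 mm wide and 6 mm thick. The shaft under the flange (see stick) stands in the stand's hole at the start, the flange resting on the stand's top. Grip the handle firmly from above, so that it does not turn in the fingers.
- stand_mouth (a point): Centre of the mouth of the round hole, 42 mm in diameter and 60 mm deep, in the top of the green block stand, 80 by 80 by 64 mm, fixed to the desk; 64 mm above the desk; z up.
- cup: Bystander: blue ceramic cup, 68 mm wide, 62 mm tall; origin at the centre of its underside. Do not disturb.
- weight: Bystander: small brass weight, 26 mm in diameter, 22 mm tall, standing on the pad near its -x -y corner; origin at the centre of its underside. Do not disturb.
- eraser: Bystander: white eraser 26 by 58 by 14 mm on the desk left of the pad; origin at the centre of its underside. Do not disturb.
- plate: The glass plate as a whole: same axes as plate_center, origin at the centre of its underside. It takes at most 9 N from the stick; 3 to 6 N held about half a second against each rail is a good press.
- stick: The push stick, 0.08 kg; origin at the centre of the flange's underside, 36 mm below stick_handle, same axes. From there hangs a stiff black round shaft, 15 mm thick, 52 mm long. It is bent: it leans up to 0.16 rad, differently each time and not measured, so its tip may be up to 8 mm off the handle's axis, whose straight tip would lie 88 mm below stick_handle.
- far_rail: The blue rail along the pad's far (+x) edge; origin at the middle of its underside, on the pad's face; the pad's axes; inner face 6 mm to -x of the origin.
- left_rail: The blue rail along the pad's left (+y) edge; origin at the middle of its underside, on the pad's face; the pad's axes; inner face 6 mm to -y of the origin.
Not all that is in view belongs to the job. What is shaped like the stick but purple is not meant.

How it is judged:
By the outcome, as a careful person would: the job done as asked, in the order asked, and still so for the second after the job is handed in, with the robot touching nothing.
It also fails if it takes over 72 s, if anything falls off the work surface, if the arm or the gripper's body presses on something with over 40 N, if the wrist force passes 120 N, or if a joint passes its speed limit or range.

## Working session

There is one attempt and no reset: what is moved stays moved. The work goes in short steps, Python scripts to look and compute and a tool call to move; the robot and the scene stay as the last step left them, time stands still between calls to the robot, and variables do not carry over. Pictures are saved under pics/ and viewed, about 8 in all and at most 12, crops included, and the job is handed in when it is done.

Besides the shell and the picture viewer there is one more tool, called as name(argument=value, ...) on one line, values as JSON. apply_moves: Moves the arm, as the interface text tells. Its arguments: {"type":"object","properties":{"motion":{"type":"array"},"squeeze":{"type":"number"}},"required":["motion"]}

```bash
ls; mkdir -p pics
python3 - <<'E'
from rig import telemetry,get_image,camera_params
import cv2,numpy as np
for n in("scene","top"):
    im,d=get_image(n); cv2.imwrite(f"pics/{n}0.png",im[:,:,::-1]); np.save(f"pics/{n}0.npy",d); np.save(f"pics/{n}0im.npy",im)
    print(n,camera_params(n))
s=telemetry.observe();print(s)
E
```

```text
pics
scene {'fx': 448.68131399124536, 'fy': 448.68131399124536, 'cx': 310.0659026390403, 'cy': 200.0781778419806, 'rvec': array([ 0.85711251,  2.40992242, -1.20141922]), 'tvec': array([ 0.44388538, -0.16215076,  1.43277373])}
top {'fx': 413.2768104080359, 'fy': 413.2768104080359, 'cx': 313.670126192745, 'cy': 206.31259890911272, 'rvec': array([ 2.19607546, -2.15596675,  0.15071815]), 'tvec': array([-0.01623059,  0.60766965,  0.93135651])}
{'time_s': 0.1, 'q': array([ 6.18027842e+01,  2.18366476e+01,  7.43804255e+01, -1.38550582e-03,
        8.38583127e+01, -1.23388405e+01]), 'qvel': array([-0.03814995, -0.08432246, -0.04512807, -0.01168287, -0.02220805,
       -0.04532523]), 'joint_efforts': array([ 3.72643350e-03, -4.49217868e+01, -2.31658155e+01, -8.87101260e-05,
        3.60495898e-03, -4.28322380e-05]), 'position': array([0.15020801, 0.52883028, 0.24777794]), 'tool_rot': array([[-9.61940718e-01,  2.73257562e-01, -6.00503907e-04],
       [ 2.73258100e-01,  9.61940039e-01, -1.17094921e-03],
       [ 2.57678025e-04, -1.29047628e-03, -9.99999134e-01]]), 'ft_force': array([-0.6361824 ,  0.16344122, -0.46575644]), 'wrist_torque': array([0.02158924, 0.00310129, 0.04614895]), 'grip_width': 0.08538159430068655}
```

View pics/top0.png

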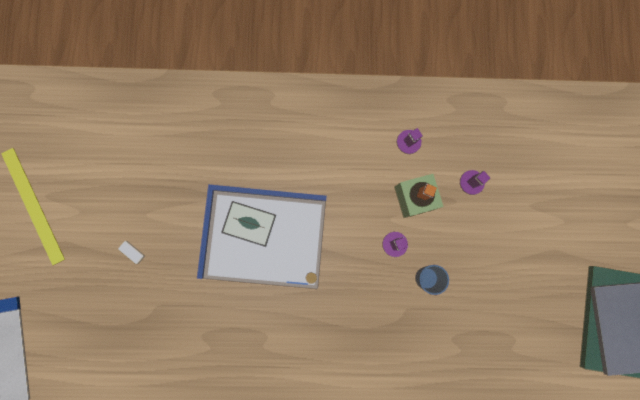

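View pics/scene0.png

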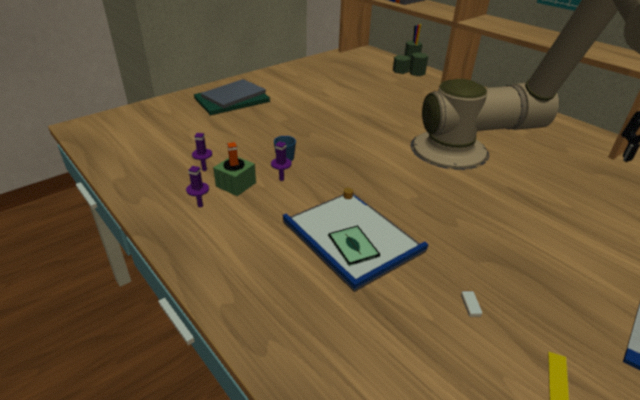

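The target is the orange-handled stick in the green stand: top (425,190), scene (233,150). The look-alikes are purple: top (409,141), (473,182) and (396,244). The plate is at top (249,224), with the far rail along the pad's upper edge and the left rail along its left edge. The brass weight is at (311,278). The other blue and white object at the lower left is a decoy.

```bash
cat > h.py <<'E'
import numpy as np,cv2
from rig import camera_params
def cam(n):
    p=camera_params(n); R=cv2.Rodrigues(p["rvec"])[0]; return p,R,-R.T@p["tvec"]
def ray(n,uv,z):
    p,R,c=cam(n); uv=np.atleast_2d(uv).astype(float)
    d=np.c_[(uv[:,0]-p["cx"])/p["fx"],(uv[:,1]-p["cy"])/p["fy"],np.ones(len(uv))]@R
    return c+d*((z-c[2])/d[:,2])[:,None]
def proj(n,X):
    p,R,c=cam(n); K=np.array([[p["fx"],0,p["cx"]],[0,p["fy"],p["cy"]],[0,0,1]])
    return cv2.projectPoints(np.atleast_2d(X).astype(float),p["rvec"],p["tvec"],K,None)[0][:,0]
def depthpt(n,u,v,d):
    p,R,c=cam(n); z=d[v,u]; return c+R.T@(z*np.array([(u-p["cx"])/p["fx"],(v-p["cy"])/p["fy"],1]))
def mask(im,lo,hi,box):
    h=cv2.cvtColor(im,cv2.COLOR_RGB2HSV); m=cv2.inRange(h,np.array(lo),np.array(hi))
    k=np.zeros_like(m); k[box[1]:box[3],box[0]:box[2]]=1; return m*k
def big(m): return max(cv2.findContours(m,cv2.RETR_EXTERNAL,cv2.CHAIN_APPROX_NONE)[0],key=cv2.contourArea)
E
python3 - <<'E'
from h import *
im=np.load("pics/top0im.npy");d=np.load("pics/top0.npy");sc=np.load("pics/scene0im.npy");sd=np.load("pics/scene0.npy")
print("desk/pad/plate/handle z",depthpt("top",350,330,d),depthpt("top",290,255,d),depthpt("top",260,230,d),depthpt("top",430,188,d))
m=mask(im,(105,120,40),(130,255,255),(190,175,335,285)); ys,xs=np.nonzero(m); W=ray("top",np.c_[xs,ys],.026)[:,:2]
r=cv2.minAreaRect(W.astype(np.float32)); print("rails rect",r)
print("blue px extents",xs.min(),xs.max(),ys.min(),ys.max())
# rails: line fits to each leg
far=W[(ys<205)&(xs>220)]; left=W[(xs<215)&(ys>200)]
for n,P in(("far",far),("left",left)):
    l=cv2.fitLine(P.astype(np.float32),cv2.DIST_HUBER,0,.01,.01).ravel(); print(n,len(P),l,np.degrees(np.arctan2(l[1],l[0])))
# orange
for n,I,D,b in(("top",im,d,(390,170,450,225)),("scene",sc,sd,(210,130,260,175))):
    m=mask(I,(3,150,80),(18,255,255),b); ys,xs=np.nonzero(m); print(n,"orange",len(xs),xs.min(),xs.max(),ys.min(),ys.max())
    X=np.array([depthpt(n,u,v,D) for u,v in zip(xs,ys)]); t=X[:,2]>.124
    print(" maxz",X[:,2].max(),"top pts",t.sum(),X[t].mean(0), cv2.minAreaRect(X[t,:2].astype(np.float32)))
# stand
m=mask(im,(35,40,40),(85,255,255),(385,165,455,225)); ys,xs=np.nonzero(m)
X=np.array([depthpt("top",u,v,d) for u,v in zip(xs,ys)]); t=abs(X[:,2]-.064)<.006
print("stand",len(xs),t.sum(),cv2.minAreaRect(X[t,:2].astype(np.float32)))
v=np.hstack([cv2.resize(im[160:300,190:340],None,fx=2.6,fy=2.6,interpolation=cv2.INTER_CUBIC),cv2.resize(im[130:270,380:500],None,fx=2.6,fy=2.6,interpolation=cv2.INTER_CUBIC)]);print(v.shape)
cv2.imwrite("pics/crop1.png",v[:,:,::-1])
v=sc[120:210,170:300];cv2.imwrite("pics/crop2.png",cv2.resize(v,None,fx=5,fy=5,interpolation=cv2.INTER_CUBIC)[:,:,::-1])
E
```

```text
desk/pad/plate/handle z [ 0.32169817 -0.09591173  0.00162078] [0.4938652  0.0482177  0.01211134] [0.55106908 0.11980056 0.01874382] [ 0.64138793 -0.24998236  0.12927598]
rails rect ((0.5379835963249207, 0.13190573453903198), (0.23665420711040497, 0.21347953379154205), 85.6403579711914)
blue px extents 198 309 186 277
far 54 [0.06989553 0.9975543  0.64561    0.17039688] 85.99201
left 206 [ 0.9969424  -0.07814024  0.51942486  0.24788712] -4.4816747
top orange 138 417 435 185 199
 maxz 0.13451160021600383 top pts 86 [ 0.63682592 -0.24937524  0.13053893] ((0.6370465755462646, -0.2488352209329605), (0.022021466866135597, 0.019214319065213203), 74.02796936035156)
scene orange 177 227 237 141 164
 maxz 0.7210113835618582 top pts 42 [ 0.66328065 -0.20502289  0.15864935] ((0.8830627202987671, 0.20870259404182434), (1.0611610412597656, 0.021175922825932503), 61.88560485839844)
stand 822 697 ((0.6369573473930359, -0.2492476999759674), (0.07973500341176987, 0.08035098016262054), 16.4151554107666)
(364, 702, 3)
```

View pics/crop1.png

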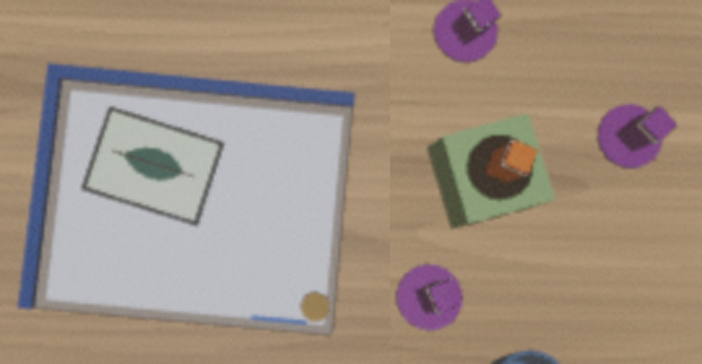

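View pics/crop2.png

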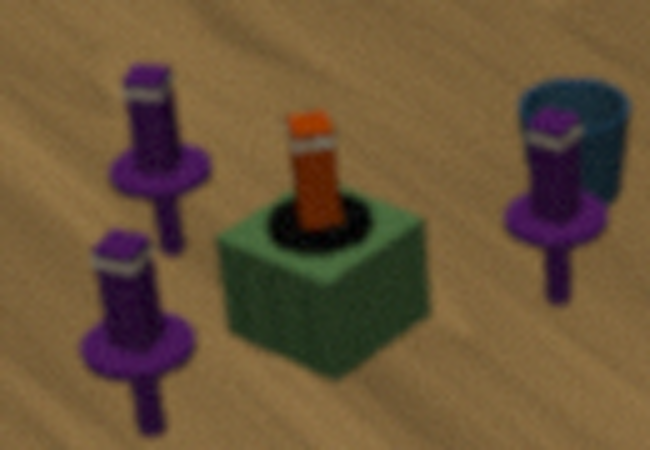

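The crops confirm the choice: one orange handle on a black flange in the green stand, with purple decoys around it. The plate's tape corners in the top view are near (231.5,201.5), (276,215), (266,246) and (222,232). Next I'll measure the plate, pad and handle yaw together.

```bash
cat >> h.py <<'E'
YAW=np.radians(-4.36)
PX=np.array([np.cos(YAW),np.sin(YAW)]);PY=np.array([-np.sin(YAW),np.cos(YAW)])
def toolmove(target,yawy=None):
    from rig import telemetry
    s=telemetry.observe(); R=s["tool_rot"]; d=R.T@(np.array(target)-s["position"])*100
    a=np.degrees(np.arctan2(R[1,1],R[0,1])); print("t",s["time_s"],"pos",s["position"].round(4),"yAng",round(a,2),"move cm",d.round(2),"F",s["ft_force"].round(2),"w",round(s["grip_width"],4))
    return d
E
python3 - <<'E'
from h import *
im=np.load("pics/top0im.npy");sc=np.load("pics/scene0im.npy")
q=np.array([[231.5,201.5],[276,215],[266,246],[222,232.3]])
# dark tape outline inside pad -> outer contour
hs=cv2.cvtColor(im,cv2.COLOR_RGB2HSV); g=hs[:,:,2]
k=np.zeros_like(g);cv2.fillConvexPoly(k,(q+(q-q.mean(0))*.12).astype(int),255)
m=((g<140)&(k>0)).astype(np.uint8)*255
c=np.vstack(cv2.findContours(m,cv2.RETR_EXTERNAL,cv2.CHAIN_APPROX_NONE)[0])[:,0]
W=ray("top",c,.02)[:,:2]; r=cv2.minAreaRect(W.astype(np.float32)); print("plate",r,cv2.boxPoints(r).round(4).tolist()); P=np.array(r[0])
m=mask(im,(100,60,20),(135,255,255),(190,175,335,285)); cc=big(m)[:,0]; W=ray("top",cc,.026)[:,:2]
r=cv2.minAreaRect(W.astype(np.float32)); B=cv2.boxPoints(r); print("blue rect",r,B.round(4).tolist())
o=max(B@(PX+PY)/1 for B in [B]) ; corner=B[np.argmax(B@(PX+PY))]; print("outer corner",corner); hc=corner-.012*(PX+PY); print("home corner",hc)
pc=hc-.04*PX-.055*PY; print("plate home centre",pc,"plate offset pad frame",(P-pc)@np.c_[PX,PY])
for n,b in(("top",(405,175,445,205)),("scene",(215,130,255,180))):
    I=(im if n=="top" else sc)[b[1]:b[3],b[0]:b[2]]; print(n,"cam",cam(n)[2])
# bright top face of handle
for T in (150,170,190):
    m=mask(im,(3,120,T),(20,255,255),(405,175,445,205)); 
    if m.any():
        c=big(m)[:,0]; W=ray("top",c,.130)[:,:2]; print(T,(m>0).sum(),cv2.minAreaRect(W.astype(np.float32)))
for nm,uv,z in(("purple",[[409,141],[473,182],[396,244]],.055),("cup",[[433,280]],.03),("weight",[[311,278]],.034)): print(nm,ray("top",uv,z)[:,:2].round(3).tolist())
v=np.hstack([cv2.resize(im[172:208,400:450],(400,288),interpolation=cv2.INTER_CUBIC),cv2.resize(sc[134:170,210:260],(400,288),interpolation=cv2.INTER_CUBIC)])
cv2.imwrite("pics/crop3.png",v[:,:,::-1])
toolmove((.637,-.249,.2))
E
```

```text
plate ((0.5662187337875366, 0.1474873423576355), (0.11070673912763596, 0.07935631275177002), 73.56021881103516) [[0.512499988079071, 0.10559999942779541], [0.5885999798774719, 0.08320000022649765], [0.6198999881744385, 0.18930000066757202], [0.5437999963760376, 0.2117999941110611]]
blue rect ((0.5377813577651978, 0.1139296144247055), (0.2768296003341675, 0.21678324043750763), 85.61078643798828) [[0.41909998655319214, -0.015799999237060547], [0.6352999806404114, -0.03240000084042549], [0.6564000248908997, 0.243599995970726], [0.44029998779296875, 0.26019999384880066]]
outer corner [0.6564481 0.2436431]
home corner [0.64357058 0.23259011]
plate home centre [0.59950507 0.18079019] plate offset pad frame [-0.03065823 -0.035737  ]
top cam [0.49980861 0.01945668 0.99335974]
scene cam [1.14242867 0.67168966 0.72101138]
150 96 ((0.6374346613883972, -0.24986715614795685), (0.020838860422372818, 0.020496023818850517), 64.18445587158203)
170 80 ((0.637412428855896, -0.24990853667259216), (0.018933137878775597, 0.018545012921094894), 64.18269348144531)
purple [[0.764, -0.225], [0.67, -0.374], [0.523, -0.193]]
cup [[0.442, -0.285]]
weight [[0.442, -0.002]]
t 0.1 pos [0.1502 0.5288 0.2478] yAng 74.14 move cm [-68.08 -61.51   4.84] F [-0.64  0.16 -0.47] w 0.0854
```

View pics/crop3.png

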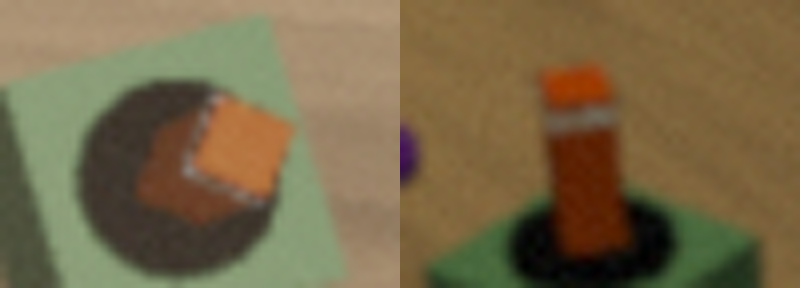

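apply_moves(motion=[{"tx":-68,"ty":-61.5,"tz":4,"turn":7.6,"jaw":1},{"tx":-68,"ty":-61.5,"tz":4,"turn":7.6,"jaw":1},{"tx":-68,"ty":-61.5,"tz":4,"turn":7.6,"jaw":1},{"tx":-68,"ty":-61.5,"tz":4,"turn":7.6,"jaw":1},{"tx":-68,"ty":-61.5,"tz":4,"turn":7.6,"jaw":1}])

```text
time_s: 0.52
position: [0.2609, 0.3508, 0.239]
tool_rot: [[-0.918, 0.397, -0.001], [0.397, 0.918, -0.001], [0.0, -0.002, -1.0]]
ft_force: [1.1, 0.8, -0.9]
grip_width: 0.0854
```

```bash
python3 -c "
from h import *
toolmove((.637,-.2495,.2))"
```

```text
t 0.5167 pos [0.2609 0.3508 0.239 ] yAng 66.58 move cm [-58.37 -40.13   3.95] F [ 1.06  0.84 -0.9 ] w 0.0854
```

apply_moves(motion=[{"tx":-58.3,"ty":-40.2,"tz":3.9,"turn":0,"jaw":1},{"tx":-58.3,"ty":-40.2,"tz":3.9,"turn":0,"jaw":1},{"tx":-58.3,"ty":-40.2,"tz":3.9,"turn":0,"jaw":1},{"tx":-58.3,"ty":-40.2,"tz":3.9,"turn":0,"jaw":1},{"tx":-58.3,"ty":-40.2,"tz":3.9,"turn":0,"jaw":1}])

```text
time_s: 0.93
position: [0.3711, 0.1741, 0.2278]
tool_rot: [[-0.918, 0.397, -0.001], [0.397, 0.918, -0.001], [0.0, -0.002, -1.0]]
ft_force: [0.7, 1.0, 0.1]
grip_width: 0.0857
```

apply_moves(motion=[{"tx":-41.5,"ty":-28.6,"tz":2.8,"turn":0,"jaw":1},{"tx":-41.5,"ty":-28.6,"tz":2.8,"turn":0,"jaw":1},{"tx":-41.5,"ty":-28.6,"tz":2.8,"turn":0,"jaw":1},{"tx":-41.5,"ty":-28.6,"tz":2.8,"turn":0,"jaw":1},{"tx":-41.5,"ty":-28.6,"tz":2.8,"turn":0,"jaw":1}])

```text
time_s: 1.35
position: [0.4812, -0.0027, 0.2162]
tool_rot: [[-0.917, 0.398, -0.001], [0.398, 0.917, -0.001], [0.001, -0.002, -1.0]]
ft_force: [0.7, -0.2, 0.3]
grip_width: 0.0856
```

```bash
python3 -c "
from h import *
toolmove((.637,-.2495,.2))"
```

```text
t 1.35 pos [ 0.4812 -0.0027  0.2162] yAng 66.56 move cm [-24.12 -16.44   1.63] F [ 0.73 -0.21  0.32] w 0.0856
```

apply_moves(motion=[{"tx":-24.1,"ty":-16.4,"tz":1.6,"turn":0,"jaw":1},{"tx":-24.1,"ty":-16.4,"tz":1.6,"turn":0,"jaw":1},{"tx":-24.1,"ty":-16.4,"tz":1.6,"turn":0,"jaw":1},{"tx":-24.1,"ty":-16.4,"tz":1.6,"turn":0,"jaw":1},{"tx":-24.1,"ty":-16.4,"tz":1.6,"turn":0,"jaw":1}])

```text
time_s: 1.77
position: [0.592, -0.1785, 0.2044]
tool_rot: [[-0.917, 0.398, -0.002], [0.398, 0.917, -0.001], [0.002, -0.002, -1.0]]
ft_force: [0.9, 0.7, -0.2]
grip_width: 0.0854
```

apply_moves(motion=[{"tx":-6.6,"ty":-4.5,"tz":0.4,"turn":0,"jaw":1},{"tx":-6.6,"ty":-4.5,"tz":0.4,"turn":0,"jaw":1},{"tx":-6.6,"ty":-4.5,"tz":0.4,"turn":0,"jaw":1},{"tx":-6.6,"ty":-4.5,"tz":0.4,"turn":0,"jaw":1}])

```text
time_s: 2.1
position: [0.6347, -0.2476, 0.1984]
tool_rot: [[-0.916, 0.4, -0.004], [0.4, 0.917, 0.001], [0.004, -0.001, -1.0]]
ft_force: [-0.1, 0.3, 0.5]
grip_width: 0.0852
```

```bash
python3 -c "
from h import *
toolmove((.6372,-.2495,.098))"
```

```text
t 2.1 pos [ 0.6347 -0.2476  0.1984] yAng 66.42 move cm [-0.35 -0.06 10.04] F [-0.11  0.34  0.46] w 0.0852
```

apply_moves(motion=[{"tx":-0.35,"ty":-0.05,"tz":2,"turn":0,"jaw":1},{"tx":-0.35,"ty":-0.05,"tz":5,"turn":0,"jaw":1},{"tx":-0.35,"ty":-0.05,"tz":8,"turn":0,"jaw":1},{"tx":-0.35,"ty":-0.05,"tz":10,"turn":0,"jaw":1},{"tx":-0.35,"ty":-0.05,"tz":10,"turn":0,"jaw":1}])

```text
time_s: 2.52
position: [0.6351, -0.247, 0.0941]
tool_rot: [[-0.917, 0.399, -0.012], [0.399, 0.917, 0.005], [0.013, 0.0, -1.0]]
ft_force: [0.2, -0.3, -0.3]
grip_width: 0.0855
```

```bash
python3 -c "
from h import *
toolmove((.6372,-.2495,.098))"
```

```text
t 2.5167 pos [ 0.6351 -0.247   0.0941] yAng 66.48 move cm [-0.29 -0.15 -0.4 ] F [ 0.23 -0.35 -0.28] w 0.0855
```

apply_moves(motion=[{"tx":-0.3,"ty":-0.15,"tz":-0.4,"turn":0,"jaw":1},{"tx":-0.3,"ty":-0.15,"tz":-0.4,"turn":0,"jaw":1},{"tx":-0.3,"ty":-0.15,"tz":-0.4,"turn":0,"jaw":1}])

```text
time_s: 2.77
position: [0.638, -0.2496, 0.1003]
tool_rot: [[-0.917, 0.399, -0.009], [0.399, 0.917, 0.004], [0.009, -0.0, -1.0]]
ft_force: [-0.1, 0.5, -0.0]
grip_width: 0.0853
```

```bash
python3 -c "
from h import *
toolmove((.6372,-.2495,.098))"
```

```text
t 2.7667 pos [ 0.638  -0.2496  0.1003] yAng 66.5 move cm [ 0.08 -0.02  0.23] F [-0.07  0.45 -0.01] w 0.0853
```

apply_moves(motion=[{"tx":0.05,"ty":0,"tz":0.1,"turn":0,"jaw":0},{"tx":0.05,"ty":0,"tz":0.1,"turn":0,"jaw":-0.3},{"tx":0.05,"ty":0,"tz":0.1,"turn":0,"jaw":-0.5},{"tx":0.05,"ty":0,"tz":0.1,"turn":0,"jaw":-0.8},{"tx":0.05,"ty":0,"tz":0.1,"turn":0,"jaw":-1}], squeeze=30)

```text
time_s: 3.18
position: [0.6375, -0.2495, 0.0994]
tool_rot: [[-0.917, 0.399, -0.009], [0.399, 0.917, 0.003], [0.009, -0.0, -1.0]]
ft_force: [-0.3, -0.5, -0.7]
grip_width: 0.0254
```

apply_moves(motion=[{"tx":0,"ty":0,"tz":0,"turn":0,"jaw":-1},{"tx":0,"ty":0,"tz":0,"turn":0,"jaw":-1},{"tx":0,"ty":0,"tz":0,"turn":0,"jaw":-1},{"tx":0,"ty":0,"tz":0,"turn":0,"jaw":-1}], squeeze=80)

```text
time_s: 3.52
position: [0.6376, -0.2495, 0.0996]
tool_rot: [[-0.917, 0.399, -0.008], [0.399, 0.917, 0.003], [0.009, -0.0, -1.0]]
ft_force: [0.2, -0.6, 1.6]
grip_width: 0.021
```

```bash
python3 -c "
from h import *
toolmove((.6372,-.2495,.098))
from rig import telemetry
print(telemetry.observe()['tool_rot'].round(4),telemetry.observe()['wrist_torque'])"
```

```text
t 3.5167 pos [ 0.6376 -0.2495  0.0996] yAng 66.5 move cm [ 0.03 -0.01  0.16] F [ 0.17 -0.64  1.58] w 0.021
[[-9.170e-01  3.987e-01 -8.400e-03]
 [ 3.987e-01  9.171e-01  3.400e-03]
 [ 9.100e-03 -3.000e-04 -1.000e+00]] [0.00493534 0.04227423 0.05671306]
```

apply_moves(motion=[{"tx":0,"ty":0,"tz":-1,"turn":0,"jaw":-1},{"tx":0,"ty":0,"tz":-3,"turn":0,"jaw":-1},{"tx":0,"ty":0,"tz":-6,"turn":0,"jaw":-1},{"tx":0,"ty":0,"tz":-9,"turn":0,"jaw":-1},{"tx":0,"ty":0,"tz":-10.5,"turn":0,"jaw":-1}])

```text
time_s: 3.93
position: [0.6391, -0.2501, 0.2092]
tool_rot: [[-0.917, 0.399, -0.004], [0.399, 0.917, 0.001], [0.004, -0.001, -1.0]]
ft_force: [-0.2, 0.1, -0.1]
grip_width: 0.021
```

```bash
python3 -c "
from h import *
pc=np.array([.5995,.1808])
t=pc+PX*-.106+PY*-.046; print(t)
toolmove((*t,.19))"
```

```text
[0.4903097  0.14299155]
t 3.9333 pos [ 0.6391 -0.2501  0.2092] yAng 66.5 move cm [29.31 30.13  2.  ] F [-0.21  0.09 -0.12] w 0.021
```

apply_moves(motion=[{"tx":29.3,"ty":30.1,"tz":2,"turn":-19.1,"jaw":-1},{"tx":29.3,"ty":30.1,"tz":2,"turn":-19.1,"jaw":-1},{"tx":29.3,"ty":30.1,"tz":2,"turn":-19.1,"jaw":-1},{"tx":29.3,"ty":30.1,"tz":2,"turn":-19.1,"jaw":-1},{"tx":29.3,"ty":30.1,"tz":2,"turn":-19.1,"jaw":-1}])

```text
time_s: 4.35
position: [0.5638, -0.0534, 0.1978]
tool_rot: [[-0.997, 0.077, -0.004], [0.077, 0.997, 0.001], [0.004, 0.0, -1.0]]
ft_force: [0.8, 0.4, -1.0]
grip_width: 0.0211
```

```bash
python3 -c "
from h import *
toolmove((.4903,.143,.18))"
```

```text
t 4.35 pos [ 0.5638 -0.0534  0.1978] yAng 85.61 move cm [ 8.82 19.02  1.82] F [ 0.83  0.37 -0.99] w 0.0211
```

apply_moves(motion=[{"tx":8.8,"ty":19,"tz":1.8,"turn":0,"jaw":-1},{"tx":8.8,"ty":19,"tz":1.8,"turn":0,"jaw":-1},{"tx":8.8,"ty":19,"tz":1.8,"turn":0,"jaw":-1},{"tx":8.8,"ty":19,"tz":1.8,"turn":0,"jaw":-1},{"tx":8.8,"ty":19,"tz":1.8,"turn":0,"jaw":-1}])

```text
time_s: 4.77
position: [0.4908, 0.1409, 0.1811]
tool_rot: [[-0.997, 0.077, -0.003], [0.077, 0.997, 0.001], [0.003, 0.0, -1.0]]
ft_force: [1.0, -0.1, -1.4]
grip_width: 0.0214
```

apply_moves(motion=[{"tx":0.1,"ty":0.5,"tz":3,"turn":0,"jaw":-1},{"tx":0.1,"ty":0.5,"tz":5,"turn":0,"jaw":-1},{"tx":0.1,"ty":0.5,"tz":5.5,"turn":0,"jaw":-1},{"tx":0.1,"ty":0.5,"tz":5.5,"turn":0,"jaw":-1}])

```text
time_s: 5.1
position: [0.4896, 0.146, 0.1255]
tool_rot: [[-0.997, 0.077, -0.006], [0.077, 0.997, 0.001], [0.006, 0.0, -1.0]]
ft_force: [0.6, -1.2, -0.5]
grip_width: 0.0211
```

Run:
```python
from h import *
toolmove((.4903,.143,.102))
from rig import get_image
a,_=get_image("scene");b,_=get_image("top")
v=np.hstack([cv2.resize(a[130:290,270:430],(400,400),interpolation=cv2.INTER_CUBIC),cv2.resize(b[170:290,200:320],(400,400),interpolation=cv2.INTER_CUBIC)])
cv2.imwrite("pics/a1.png",v[:,:,::-1])
```

```text
t 5.1 pos [0.4896 0.146  0.1255] yAng 85.6 move cm [-0.11 -0.29  2.35] F [ 0.58 -1.22 -0.49] w 0.0211
```

View pics/a1.png

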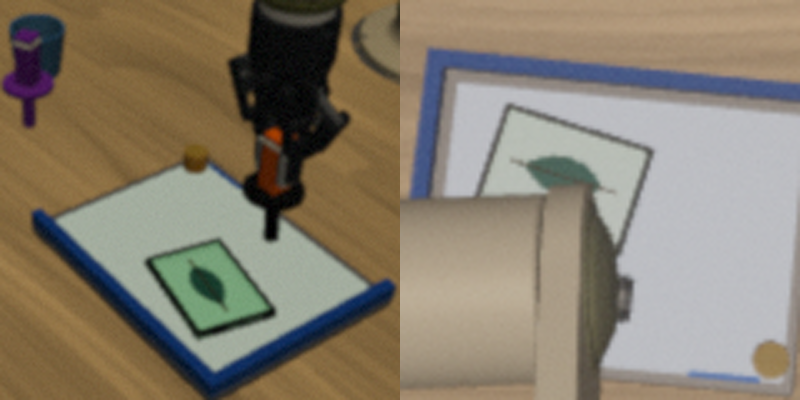

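The crop shows the stick held firmly. Its shaft tip, at crop (271,238), hangs above the pad on the -x side of the plate and clear of it. I'll go down and push by feel.

apply_moves(motion=[{"tx":0,"ty":-0.3,"tz":1,"turn":0,"jaw":-1},{"tx":0,"ty":-0.3,"tz":1.8,"turn":0,"jaw":-1},{"tx":0,"ty":-0.3,"tz":2.3,"turn":0,"jaw":-1},{"tx":0,"ty":-0.3,"tz":2.3,"turn":0,"jaw":-1},{"tx":0,"ty":-0.3,"tz":2.3,"turn":0,"jaw":-1}])

```text
time_s: 5.62
position: [0.4906, 0.1426, 0.1043]
tool_rot: [[-0.997, 0.078, -0.002], [0.078, 0.997, 0.001], [0.002, 0.001, -1.0]]
ft_force: [-0.2, 0.7, -1.1]
grip_width: 0.0213
```

Run:
```python
from h import *
toolmove((.4903,.143,.102))
```

```text
t 5.6167 pos [0.4906 0.1426 0.1043] yAng 85.53 move cm [0.03 0.04 0.23] F [-0.18  0.72 -1.1 ] w 0.0213
```

apply_moves(motion=[{"tx":-0.3,"ty":0,"tz":0.2,"turn":0,"jaw":-1},{"tx":-0.6,"ty":0,"tz":0.2,"turn":0,"jaw":-1},{"tx":-0.8,"ty":0,"tz":0.2,"turn":0,"jaw":-1},{"tx":-1.0,"ty":0,"tz":0.2,"turn":0,"jaw":-1},{"tx":-1.2,"ty":0,"tz":0.2,"turn":0,"jaw":-1}])

```text
time_s: 6.03
position: [0.5029, 0.1416, 0.1024]
tool_rot: [[-0.997, 0.078, -0.002], [0.078, 0.997, 0.001], [0.002, 0.001, -1.0]]
ft_force: [0.6, 0.2, -0.6]
grip_width: 0.0213
```

apply_moves(motion=[{"tx":-0.15,"ty":0,"tz":0,"turn":0,"jaw":-1},{"tx":-0.3,"ty":0,"tz":0,"turn":0,"jaw":-1},{"tx":-0.45,"ty":0,"tz":0,"turn":0,"jaw":-1},{"tx":-0.6,"ty":0,"tz":0,"turn":0,"jaw":-1},{"tx":-0.75,"ty":0,"tz":0,"turn":0,"jaw":-1}])

```text
time_s: 6.45
position: [0.5105, 0.141, 0.1024]
tool_rot: [[-0.997, 0.078, -0.002], [0.078, 0.997, 0.001], [0.002, 0.001, -1.0]]
ft_force: [-0.6, -0.9, -1.0]
grip_width: 0.0209
```

apply_moves(motion=[{"tx":-0.15,"ty":0,"tz":0,"turn":0,"jaw":-1},{"tx":-0.3,"ty":0,"tz":0,"turn":0,"jaw":-1},{"tx":-0.45,"ty":0,"tz":0,"turn":0,"jaw":-1},{"tx":-0.6,"ty":0,"tz":0,"turn":0,"jaw":-1},{"tx":-0.75,"ty":0,"tz":0,"turn":0,"jaw":-1}])

```text
time_s: 6.87
position: [0.518, 0.1405, 0.1023]
tool_rot: [[-0.997, 0.078, -0.002], [0.078, 0.997, 0.001], [0.002, 0.001, -1.0]]
ft_force: [-1.0, 0.3, -0.3]
grip_width: 0.0212
```

```bash
cat > look.py <<'E'
from h import *
import sys
from rig import telemetry
pc=np.array([.5995,.1808])
s=telemetry.observe(); r=(s["position"][:2]-pc); f=s["ft_force"]
print("t",round(s["time_s"],2),"pad xy mm",(r@PX*1e3).round(2),(r@PY*1e3).round(2),"z",s["position"][2].round(4),"Fpad",(f[:2]@PX).round(2),(f[:2]@PY).round(2),f[2].round(2),"yang",np.degrees(np.arctan2(*s["tool_rot"][[1,0],1])).round(2),"tau",s["wrist_torque"].round(3))
E
python3 look.py
```

```text
t 6.87 pad xy mm -78.19 -46.41 z 0.1023 Fpad -1.04 0.17 -0.3 yang 85.53 tau [-0.025  0.111  0.036]
```

apply_moves(motion=[{"tx":-0.15,"ty":0,"tz":0,"turn":0,"jaw":-1},{"tx":-0.3,"ty":0,"tz":0,"turn":0,"jaw":-1},{"tx":-0.45,"ty":0,"tz":0,"turn":0,"jaw":-1},{"tx":-0.6,"ty":0,"tz":0,"turn":0,"jaw":-1},{"tx":-0.75,"ty":0,"tz":0,"turn":0,"jaw":-1}])

```text
time_s: 7.28
position: [0.5256, 0.1399, 0.1023]
tool_rot: [[-0.997, 0.078, -0.002], [0.078, 0.997, 0.001], [0.002, 0.001, -1.0]]
ft_force: [-1.1, -0.3, -1.0]
grip_width: 0.0213
```

apply_moves(motion=[{"tx":-0.1,"ty":0,"tz":0,"turn":0,"jaw":-1},{"tx":-0.2,"ty":0,"tz":0,"turn":0,"jaw":-1},{"tx":-0.3,"ty":0,"tz":0,"turn":0,"jaw":-1},{"tx":-0.4,"ty":0,"tz":0,"turn":0,"jaw":-1},{"tx":-0.5,"ty":0,"tz":0,"turn":0,"jaw":-1}])

```text
time_s: 7.7
position: [0.5307, 0.1395, 0.1023]
tool_rot: [[-0.997, 0.078, -0.002], [0.078, 0.997, 0.001], [0.002, 0.001, -1.0]]
ft_force: [-1.1, -0.5, 0.1]
grip_width: 0.0213
```

```bash
python3 look.py
python3 - <<'E'
from h import *
from rig import get_image
a,_=get_image("scene");b,_=get_image("top")
v=np.hstack([cv2.resize(a[170:290,280:430],(500,400),interpolation=cv2.INTER_CUBIC),cv2.resize(b[170:260,200:290],(300,400),interpolation=cv2.INTER_CUBIC)])
cv2.imwrite("pics/a2.png",v[:,:,::-1])
E
```

```text
t 7.7 pad xy mm -65.48 -46.42 z 0.1023 Fpad -1.09 -0.54 0.15 yang 85.53 tau [-0.003  0.124 -0.012]
```

View pics/a2.png

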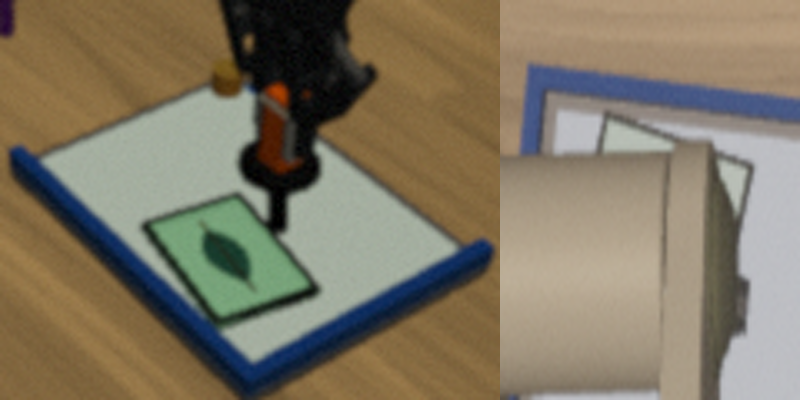

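The shaft is on the plate's -x side, near mid-side at crop (278,230), and the plate's leading corner is nearing the far rail at (222,325). I'll continue slowly.

apply_moves(motion=[{"tx":-0.1,"ty":0,"tz":0,"turn":0,"jaw":-1},{"tx":-0.2,"ty":0,"tz":0,"turn":0,"jaw":-1},{"tx":-0.3,"ty":0,"tz":0,"turn":0,"jaw":-1},{"tx":-0.4,"ty":0,"tz":0,"turn":0,"jaw":-1},{"tx":-0.5,"ty":0,"tz":0,"turn":0,"jaw":-1}])

```text
time_s: 8.22
position: [0.5359, 0.1391, 0.1023]
tool_rot: [[-0.997, 0.078, -0.002], [0.078, 0.997, 0.001], [0.002, 0.001, -1.0]]
ft_force: [-0.8, -0.3, -0.9]
grip_width: 0.0213
```

apply_moves(motion=[{"tx":-0.1,"ty":0,"tz":0,"turn":0,"jaw":-1},{"tx":-0.2,"ty":0,"tz":0,"turn":0,"jaw":-1},{"tx":-0.3,"ty":0,"tz":0,"turn":0,"jaw":-1},{"tx":-0.35,"ty":0,"tz":0,"turn":0,"jaw":-1},{"tx":-0.4,"ty":0,"tz":0,"turn":0,"jaw":-1}])

```text
time_s: 8.63
position: [0.5399, 0.1387, 0.1022]
tool_rot: [[-0.997, 0.078, -0.002], [0.078, 0.997, 0.001], [0.002, 0.001, -1.0]]
ft_force: [-0.6, 1.2, -1.0]
grip_width: 0.0212
```

```bash
python3 look.py
```

```text
t 8.63 pad xy mm -56.26 -46.48 z 0.1022 Fpad -0.72 1.15 -0.98 yang 85.53 tau [0.019 0.199 0.021]
```

Steps of 0.5 mm per row now.

apply_moves(motion=[{"tx":-0.06,"ty":0,"tz":0,"turn":0,"jaw":-1},{"tx":-0.12,"ty":0,"tz":0,"turn":0,"jaw":-1},{"tx":-0.18,"ty":0,"tz":0,"turn":0,"jaw":-1},{"tx":-0.24,"ty":0,"tz":0,"turn":0,"jaw":-1},{"tx":-0.3,"ty":0,"tz":0,"turn":0,"jaw":-1}])

```text
time_s: 9.05
position: [0.5429, 0.1385, 0.1023]
tool_rot: [[-0.997, 0.078, -0.002], [0.078, 0.997, 0.001], [0.002, 0.001, -1.0]]
ft_force: [-1.5, 0.6, -0.6]
grip_width: 0.0213
```

```bash
python3 look.py
```

```text
t 9.05 pad xy mm -53.19 -46.5 z 0.1023 Fpad -1.54 0.5 -0.59 yang 85.53 tau [ 0.01   0.201 -0.02 ]
```

apply_moves(motion=[{"tx":-0.06,"ty":0,"tz":0,"turn":0,"jaw":-1},{"tx":-0.12,"ty":0,"tz":0,"turn":0,"jaw":-1},{"tx":-0.18,"ty":0,"tz":0,"turn":0,"jaw":-1},{"tx":-0.22,"ty":0,"tz":0,"turn":0,"jaw":-1},{"tx":-0.26,"ty":0,"tz":0,"turn":0,"jaw":-1}])

```text
time_s: 9.47
position: [0.5456, 0.1383, 0.1022]
tool_rot: [[-0.997, 0.078, -0.002], [0.078, 0.997, 0.001], [0.002, 0.001, -1.0]]
ft_force: [0.0, -0.1, -1.7]
grip_width: 0.021
```

```bash
python3 look.py
```

```text
t 9.47 pad xy mm -50.55 -46.5 z 0.1022 Fpad 0.02 -0.14 -1.66 yang 85.52 tau [ 0.039  0.21  -0.035]
```

apply_moves(motion=[{"tx":-0.04,"ty":0,"tz":0,"turn":0,"jaw":-1},{"tx":-0.08,"ty":0,"tz":0,"turn":0,"jaw":-1},{"tx":-0.12,"ty":0,"tz":0,"turn":0,"jaw":-1},{"tx":-0.16,"ty":0,"tz":0,"turn":0,"jaw":-1},{"tx":-0.2,"ty":0,"tz":0,"turn":0,"jaw":-1}])

```text
time_s: 9.88
position: [0.5476, 0.1381, 0.1022]
tool_rot: [[-0.997, 0.078, -0.002], [0.078, 0.997, 0.001], [0.002, 0.001, -1.0]]
ft_force: [-0.4, -0.1, -0.9]
grip_width: 0.0217
```

```bash
python3 look.py
python3 - <<'E'
from h import *
from rig import get_image
a,_=get_image("scene");b,_=get_image("top")
v=np.hstack([cv2.resize(a[170:290,280:430],(500,400),interpolation=cv2.INTER_CUBIC),cv2.resize(b[170:260,200:290],(300,400),interpolation=cv2.INTER_CUBIC)])
cv2.imwrite("pics/a3.png",v[:,:,::-1])
E
```

```text
t 9.88 pad xy mm -48.52 -46.5 z 0.1022 Fpad -0.41 -0.16 -0.95 yang 85.53 tau [0.007 0.175 0.012]
```

View pics/a3.png

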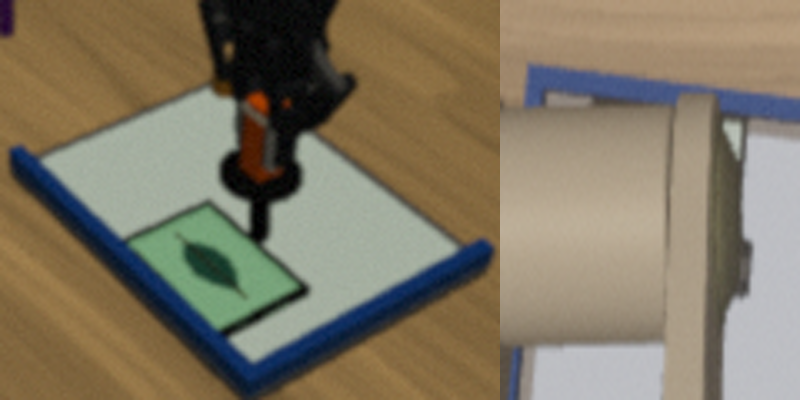

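The plate now looks nearly flush along the far rail, from (127,240) to (220,330). I'll press at about 0.3 mm per row.

apply_moves(motion=[{"tx":-0.03,"ty":0,"tz":0,"turn":0,"jaw":-1},{"tx":-0.06,"ty":0,"tz":0,"turn":0,"jaw":-1},{"tx":-0.09,"ty":0,"tz":0,"turn":0,"jaw":-1},{"tx":-0.12,"ty":0,"tz":0,"turn":0,"jaw":-1}])

```text
time_s: 10.32
position: [0.5485, 0.1381, 0.1021]
tool_rot: [[-0.997, 0.078, -0.003], [0.078, 0.997, 0.001], [0.003, 0.001, -1.0]]
ft_force: [-3.1, -0.2, -0.1]
grip_width: 0.0209
```

```bash
python3 look.py
```

```text
t 10.32 pad xy mm -47.65 -46.47 z 0.1021 Fpad -3.04 -0.39 -0.06 yang 85.53 tau [0.06  0.667 0.037]
```

apply_moves(motion=[{"tx":-0.04,"ty":0,"tz":0,"turn":0,"jaw":-1},{"tx":-0.04,"ty":0,"tz":0,"turn":0,"jaw":-1}])

```text
time_s: 10.48
position: [0.5486, 0.1381, 0.102]
tool_rot: [[-0.997, 0.078, -0.004], [0.078, 0.997, 0.001], [0.004, 0.001, -1.0]]
ft_force: [-3.1, -0.3, -0.2]
grip_width: 0.0209
```

```bash
python3 look.py
```

```text
t 10.48 pad xy mm -47.54 -46.46 z 0.102 Fpad -3.12 -0.5 -0.16 yang 85.53 tau [0.097 0.675 0.043]
```

apply_moves(motion=[{"tx":-0.05,"ty":0,"tz":0,"turn":0,"jaw":-1},{"tx":-0.06,"ty":0,"tz":0,"turn":0,"jaw":-1},{"tx":-0.06,"ty":0,"tz":0,"turn":0,"jaw":-1}])

```text
time_s: 10.73
position: [0.5488, 0.1381, 0.1019]
tool_rot: [[-0.997, 0.078, -0.005], [0.078, 0.997, 0.001], [0.005, 0.001, -1.0]]
ft_force: [-4.7, 1.0, 0.4]
grip_width: 0.0215
```

```bash
python3 look.py
```

```text
t 10.73 pad xy mm -47.27 -46.44 z 0.1019 Fpad -4.81 0.68 0.43 yang 85.54 tau [0.059 0.926 0.065]
```

apply_moves(motion=[{"tx":-0.05,"ty":0,"tz":0,"turn":0,"jaw":-1},{"tx":-0.05,"ty":0,"tz":0,"turn":0,"jaw":-1},{"tx":-0.05,"ty":0,"tz":0,"turn":0,"jaw":-1},{"tx":-0.05,"ty":0,"tz":0,"turn":0,"jaw":-1},{"tx":-0.05,"ty":0,"tz":0,"turn":0,"jaw":-1}])

```text
time_s: 11.15
position: [0.5491, 0.1381, 0.1017]
tool_rot: [[-0.997, 0.078, -0.006], [0.078, 0.997, 0.001], [0.006, 0.001, -1.0]]
ft_force: [-5.2, -0.2, 0.0]
grip_width: 0.0208
```

```bash
python3 look.py
```

```text
t 11.15 pad xy mm -47.02 -46.45 z 0.1017 Fpad -5.21 -0.64 0.01 yang 85.54 tau [0.108 1.19  0.055]
```

The far press was held at about 3 to 5.5 N for 0.8 s. I'll back off and go round to the plate's -y side.

apply_moves(motion=[{"tx":0.3,"ty":0,"tz":0,"turn":0,"jaw":-1},{"tx":1.5,"ty":0,"tz":0,"turn":0,"jaw":-1},{"tx":2.8,"ty":-0.5,"tz":0,"turn":0,"jaw":-1},{"tx":2.8,"ty":-3,"tz":0,"turn":0,"jaw":-1},{"tx":2.8,"ty":-5.5,"tz":0,"turn":0,"jaw":-1}])

```text
time_s: 11.57
position: [0.5174, 0.0853, 0.1024]
tool_rot: [[-0.997, 0.076, -0.002], [0.076, 0.997, 0.001], [0.002, 0.0, -1.0]]
ft_force: [0.1, -0.0, 0.1]
grip_width: 0.0208
```

```bash
python3 look.py
python3 - <<'E'
from h import *
from rig import get_image
a,_=get_image("scene");b,_=get_image("top")
np.save("pics/a4s.npy",a)
v=np.hstack([cv2.resize(a[170:290,280:430],(500,400),interpolation=cv2.INTER_CUBIC),cv2.resize(b[170:260,200:290],(300,400),interpolation=cv2.INTER_CUBIC)])
cv2.imwrite("pics/a4.png",v[:,:,::-1])
E
```

```text
t 11.57 pad xy mm -74.56 -101.42 z 0.1024 Fpad 0.12 0.0 0.07 yang 85.66 tau [-0.026 -0.05   0.003]
```

View pics/a4.png

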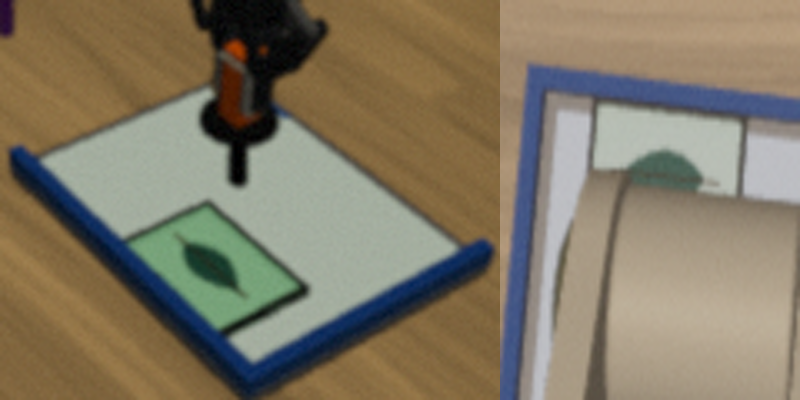

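The plate looks flush on the far rail. Its -y side is at top pixel (272.6,206) and its +y side at (227.6,201.5).

Run:
```python
from h import *
pc=np.array([.5995,.1808])
for w in ray("top",[[272.6,206],[227.6,201.5]],.02): print((w[:2]-pc)@PX*1e3,(w[:2]-pc)@PY*1e3)
```

```text
15.511736777592848 -88.1215229819102
15.976633459275295 18.46769178246729
```

apply_moves(motion=[{"tx":0,"ty":-2,"tz":0,"turn":0,"jaw":-1},{"tx":0,"ty":-3.4,"tz":0,"turn":0,"jaw":-1},{"tx":-2,"ty":-3.4,"tz":0,"turn":0,"jaw":-1},{"tx":-4.5,"ty":-3.4,"tz":0,"turn":0,"jaw":-1},{"tx":-6.2,"ty":-3.4,"tz":0,"turn":0,"jaw":-1}])

```text
time_s: 12.08
position: [0.5797, 0.0437, 0.1031]
tool_rot: [[-0.997, 0.081, 0.003], [0.081, 0.997, -0.001], [-0.003, -0.0, -1.0]]
ft_force: [0.4, 0.0, -1.5]
grip_width: 0.021
```

```bash
python3 look.py
```

```text
t 12.08 pad xy mm -9.28 -138.21 z 0.1031 Fpad 0.38 0.05 -1.47 yang 85.34 tau [-0.039 -0.     0.033]
```

apply_moves(motion=[{"tx":0.2,"ty":0.8,"tz":0.1,"turn":-0.3,"jaw":-1},{"tx":0.3,"ty":1.6,"tz":0.1,"turn":-0.3,"jaw":-1},{"tx":0.3,"ty":2.2,"tz":0.1,"turn":-0.3,"jaw":-1},{"tx":0.3,"ty":2.6,"tz":0.1,"turn":-0.3,"jaw":-1},{"tx":0.3,"ty":2.8,"tz":0.1,"turn":-0.3,"jaw":-1}])

```text
time_s: 12.5
position: [0.5785, 0.073, 0.1022]
tool_rot: [[-0.997, 0.075, 0.003], [0.075, 0.997, -0.001], [-0.003, -0.0, -1.0]]
ft_force: [-0.5, 0.4, -1.1]
grip_width: 0.0211
```

apply_moves(motion=[{"tx":0,"ty":0.15,"tz":0,"turn":0,"jaw":-1},{"tx":0,"ty":0.3,"tz":0,"turn":0,"jaw":-1},{"tx":0,"ty":0.45,"tz":0,"turn":0,"jaw":-1},{"tx":0,"ty":0.6,"tz":0,"turn":0,"jaw":-1},{"tx":0,"ty":0.75,"tz":0,"turn":0,"jaw":-1}])

```text
time_s: 12.92
position: [0.5791, 0.0804, 0.1023]
tool_rot: [[-0.997, 0.075, 0.003], [0.075, 0.997, -0.001], [-0.003, -0.0, -1.0]]
ft_force: [-0.5, -1.1, -1.0]
grip_width: 0.0211
```

```bash
python3 look.py
```

```text
t 12.92 pad xy mm -12.7 -101.62 z 0.1023 Fpad -0.38 -1.15 -0.98 yang 85.69 tau [-0.159  0.056  0.044]
```

apply_moves(motion=[{"tx":-0.01,"ty":0.15,"tz":0,"turn":0,"jaw":-1},{"tx":-0.03,"ty":0.3,"tz":0,"turn":0,"jaw":-1},{"tx":-0.04,"ty":0.45,"tz":0,"turn":0,"jaw":-1},{"tx":-0.06,"ty":0.6,"tz":0,"turn":0,"jaw":-1},{"tx":-0.07,"ty":0.75,"tz":0,"turn":0,"jaw":-1}])

```text
time_s: 13.33
position: [0.5804, 0.088, 0.1022]
tool_rot: [[-0.997, 0.075, 0.003], [0.075, 0.997, -0.001], [-0.003, -0.0, -1.0]]
ft_force: [-0.0, -0.7, -0.8]
grip_width: 0.0212
```

apply_moves(motion=[{"tx":-0.01,"ty":0.15,"tz":0,"turn":0,"jaw":-1},{"tx":-0.03,"ty":0.3,"tz":0,"turn":0,"jaw":-1},{"tx":-0.04,"ty":0.45,"tz":0,"turn":0,"jaw":-1},{"tx":-0.06,"ty":0.6,"tz":0,"turn":0,"jaw":-1},{"tx":-0.07,"ty":0.75,"tz":0,"turn":0,"jaw":-1}])

```text
time_s: 13.75
position: [0.5817, 0.0955, 0.1022]
tool_rot: [[-0.997, 0.075, 0.003], [0.075, 0.997, -0.001], [-0.003, -0.0, -1.0]]
ft_force: [-0.4, -0.7, -0.2]
grip_width: 0.021
```

```bash
python3 look.py
```

```text
t 13.75 pad xy mm -11.29 -86.39 z 0.1022 Fpad -0.33 -0.7 -0.19 yang 85.69 tau [-0.163  0.046 -0.007]
```

apply_moves(motion=[{"tx":-0.01,"ty":0.15,"tz":0,"turn":0,"jaw":-1},{"tx":-0.03,"ty":0.3,"tz":0,"turn":0,"jaw":-1},{"tx":-0.04,"ty":0.45,"tz":0,"turn":0,"jaw":-1},{"tx":-0.06,"ty":0.6,"tz":0,"turn":0,"jaw":-1},{"tx":-0.07,"ty":0.7,"tz":0,"turn":0,"jaw":-1}])

```text
time_s: 14.17
position: [0.583, 0.1026, 0.1022]
tool_rot: [[-0.997, 0.075, 0.003], [0.075, 0.997, -0.001], [-0.003, -0.0, -1.0]]
ft_force: [-0.2, 0.1, -1.1]
grip_width: 0.0211
```

```bash
python3 look.py
python3 - <<'E'
from h import *
from rig import get_image
a,_=get_image("scene")
cv2.imwrite("pics/a5.png",cv2.resize(a[190:290,280:430],(750,500),interpolation=cv2.INTER_CUBIC)[:,:,::-1])
E
```

```text
t 14.17 pad xy mm -10.56 -79.18 z 0.1022 Fpad -0.24 0.07 -1.05 yang 85.7 tau [-0.107  0.067  0.025]
```

View pics/a5.png

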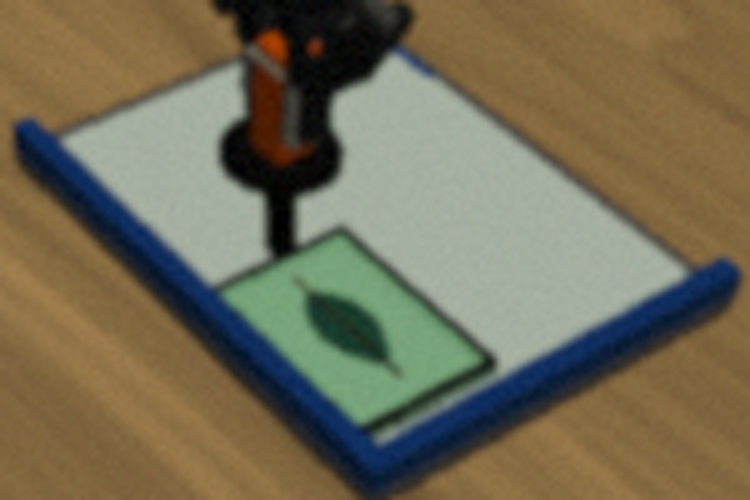

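The plate is still flush along the far rail, with about 10 mm left to the left rail at (430,400). That makes 10 pictures viewed.

apply_moves(motion=[{"tx":-0.01,"ty":0.1,"tz":0,"turn":0,"jaw":-1},{"tx":-0.02,"ty":0.2,"tz":0,"turn":0,"jaw":-1},{"tx":-0.03,"ty":0.3,"tz":0,"turn":0,"jaw":-1},{"tx":-0.04,"ty":0.4,"tz":0,"turn":0,"jaw":-1},{"tx":-0.05,"ty":0.5,"tz":0,"turn":0,"jaw":-1}])

```text
time_s: 14.63
position: [0.5838, 0.1078, 0.1022]
tool_rot: [[-0.997, 0.075, 0.003], [0.075, 0.997, -0.001], [-0.003, -0.0, -1.0]]
ft_force: [-0.7, 0.1, -1.5]
grip_width: 0.0209
```

apply_moves(motion=[{"tx":0,"ty":0.05,"tz":0,"turn":0,"jaw":-1},{"tx":-0.01,"ty":0.1,"tz":0,"turn":0,"jaw":-1},{"tx":-0.01,"ty":0.15,"tz":0,"turn":0,"jaw":-1},{"tx":-0.02,"ty":0.2,"tz":0,"turn":0,"jaw":-1},{"tx":-0.02,"ty":0.24,"tz":0,"turn":0,"jaw":-1}])

```text
time_s: 15.05
position: [0.5843, 0.1102, 0.1022]
tool_rot: [[-0.997, 0.075, 0.003], [0.075, 0.997, -0.001], [-0.003, -0.0, -1.0]]
ft_force: [-0.0, 0.0, -0.9]
grip_width: 0.0212
```

```bash
python3 look.py
```

```text
t 15.05 pad xy mm -9.83 -71.55 z 0.1022 Fpad -0.03 0.03 -0.86 yang 85.7 tau [-0.115  0.027  0.017]
```

apply_moves(motion=[{"tx":0,"ty":0.04,"tz":0,"turn":0,"jaw":-1},{"tx":-0.01,"ty":0.08,"tz":0,"turn":0,"jaw":-1},{"tx":-0.01,"ty":0.12,"tz":0,"turn":0,"jaw":-1},{"tx":-0.02,"ty":0.16,"tz":0,"turn":0,"jaw":-1}])

```text
time_s: 15.38
position: [0.5846, 0.1118, 0.1022]
tool_rot: [[-0.997, 0.075, 0.003], [0.075, 0.997, -0.001], [-0.003, -0.0, -1.0]]
ft_force: [-0.8, -0.8, -1.0]
grip_width: 0.0211
```

```bash
python3 look.py
```

```text
t 15.38 pad xy mm -9.64 -69.91 z 0.1022 Fpad -0.73 -0.88 -1.04 yang 85.7 tau [-0.153  0.078 -0.047]
```

apply_moves(motion=[{"tx":0,"ty":0.03,"tz":0,"turn":0,"jaw":-1},{"tx":0,"ty":0.06,"tz":0,"turn":0,"jaw":-1},{"tx":-0.01,"ty":0.09,"tz":0,"turn":0,"jaw":-1},{"tx":-0.01,"ty":0.12,"tz":0,"turn":0,"jaw":-1}])

```text
time_s: 15.72
position: [0.5848, 0.113, 0.1022]
tool_rot: [[-0.997, 0.075, 0.003], [0.075, 0.997, -0.001], [-0.003, -0.0, -1.0]]
ft_force: [-0.4, 0.3, -0.8]
grip_width: 0.0213
```

```bash
python3 look.py
```

```text
t 15.72 pad xy mm -9.53 -68.7 z 0.1022 Fpad -0.42 0.24 -0.82 yang 85.7 tau [-0.186  0.101 -0.042]
```

apply_moves(motion=[{"tx":0,"ty":0.03,"tz":0,"turn":0,"jaw":-1},{"tx":0,"ty":0.06,"tz":0,"turn":0,"jaw":-1},{"tx":-0.01,"ty":0.09,"tz":0,"turn":0,"jaw":-1},{"tx":-0.01,"ty":0.12,"tz":0,"turn":0,"jaw":-1}])

```text
time_s: 16.05
position: [0.585, 0.1143, 0.1022]
tool_rot: [[-0.997, 0.075, 0.003], [0.075, 0.997, -0.001], [-0.003, -0.0, -1.0]]
ft_force: [-0.4, -1.2, -0.5]
grip_width: 0.0209
```

```bash
python3 look.py
```

```text
t 16.05 pad xy mm -9.44 -67.45 z 0.1022 Fpad -0.29 -1.22 -0.5 yang 85.7 tau [-0.106  0.041  0.016]
```

apply_moves(motion=[{"tx":0,"ty":0.03,"tz":0,"turn":0,"jaw":-1},{"tx":0,"ty":0.06,"tz":0,"turn":0,"jaw":-1},{"tx":-0.01,"ty":0.09,"tz":0,"turn":0,"jaw":-1},{"tx":-0.01,"ty":0.12,"tz":0,"turn":0,"jaw":-1}])

```text
time_s: 16.38
position: [0.5851, 0.115, 0.1022]
tool_rot: [[-0.997, 0.075, 0.003], [0.075, 0.997, -0.001], [-0.003, -0.001, -1.0]]
ft_force: [-1.1, -4.6, 1.1]
grip_width: 0.0213
```

```bash
python3 look.py
```

```text
t 16.38 pad xy mm -9.36 -66.67 z 0.1022 Fpad -0.78 -4.68 1.09 yang 85.7 tau [-0.936  0.177 -0.009]
```

Contact with the left rail at about 4.6 N. I'll hold it.

apply_moves(motion=[{"tx":0,"ty":0.05,"tz":0,"turn":0,"jaw":-1},{"tx":0,"ty":0.05,"tz":0,"turn":0,"jaw":-1},{"tx":0,"ty":0.05,"tz":0,"turn":0,"jaw":-1},{"tx":0,"ty":0.05,"tz":0,"turn":0,"jaw":-1},{"tx":0,"ty":0.05,"tz":0,"turn":0,"jaw":-1}])

```text
time_s: 16.8
position: [0.5851, 0.1152, 0.1022]
tool_rot: [[-0.997, 0.075, 0.003], [0.075, 0.997, -0.002], [-0.003, -0.002, -1.0]]
ft_force: [-1.1, -4.4, -0.3]
grip_width: 0.0209
```

```bash
python3 look.py
```

```text
t 16.8 pad xy mm -9.33 -66.49 z 0.1022 Fpad -0.76 -4.47 -0.29 yang 85.7 tau [-1.208  0.219 -0.038]
```

apply_moves(motion=[{"tx":0,"ty":0.03,"tz":0,"turn":0,"jaw":-1},{"tx":0,"ty":0.03,"tz":0,"turn":0,"jaw":-1},{"tx":0,"ty":0.03,"tz":0,"turn":0,"jaw":-1}])

```text
time_s: 17.05
position: [0.5851, 0.1153, 0.1022]
tool_rot: [[-0.997, 0.075, 0.002], [0.075, 0.997, -0.003], [-0.003, -0.002, -1.0]]
ft_force: [-1.0, -4.8, 1.0]
grip_width: 0.0213
```

```bash
python3 look.py
```

```text
t 17.05 pad xy mm -9.34 -66.43 z 0.1022 Fpad -0.61 -4.83 1.0 yang 85.7 tau [-1.273  0.179 -0.017]
```

apply_moves(motion=[{"tx":0,"ty":-0.4,"tz":0,"turn":0,"jaw":-1},{"tx":0,"ty":-1.5,"tz":0,"turn":0,"jaw":-1},{"tx":0,"ty":-3.2,"tz":0,"turn":0,"jaw":-1},{"tx":2,"ty":-3.2,"tz":0,"turn":0,"jaw":-1},{"tx":5,"ty":-3.2,"tz":0,"turn":0,"jaw":-1}])

```text
time_s: 17.47
position: [0.534, 0.0858, 0.102]
tool_rot: [[-0.997, 0.077, 0.005], [0.077, 0.997, -0.002], [-0.005, -0.001, -1.0]]
ft_force: [-1.1, -0.2, -0.5]
grip_width: 0.0211
```

apply_moves(motion=[{"tx":2,"ty":0,"tz":0,"turn":0,"jaw":-1},{"tx":2,"ty":1,"tz":0,"turn":0,"jaw":-1},{"tx":2,"ty":4,"tz":0,"turn":0,"jaw":-1},{"tx":2,"ty":7,"tz":0,"turn":0,"jaw":-1},{"tx":2,"ty":8.7,"tz":0,"turn":0,"jaw":-1}])

```text
time_s: 17.88
position: [0.5213, 0.1763, 0.1021]
tool_rot: [[-0.997, 0.077, 0.006], [0.077, 0.997, -0.0], [-0.006, 0.0, -1.0]]
ft_force: [-0.6, 0.1, -0.8]
grip_width: 0.021
```

```bash
python3 look.py
python3 - <<'E'
from h import *
from rig import get_image
a,_=get_image("scene");b,_=get_image("top")
v=np.hstack([cv2.resize(a[200:290,300:430],(500,346),interpolation=cv2.INTER_CUBIC),cv2.resize(b[170:260,200:290],(300,346),interpolation=cv2.INTER_CUBIC)])
cv2.imwrite("pics/a6.png",v[:,:,::-1])
E
```

```text
t 17.88 pad xy mm -77.66 -10.45 z 0.1021 Fpad -0.65 0.01 -0.83 yang 85.59 tau [-0.012 -0.015 -0.05 ]
```

apply_moves(motion=[{"tx":-0.8,"ty":0,"tz":0,"turn":0,"jaw":-1},{"tx":-1.5,"ty":0,"tz":0,"turn":0,"jaw":-1},{"tx":-2.0,"ty":0,"tz":0,"turn":0,"jaw":-1},{"tx":-2.2,"ty":0,"tz":0,"turn":0,"jaw":-1},{"tx":-2.3,"ty":0,"tz":0,"turn":0,"jaw":-1}])

```text
time_s: 18.4
position: [0.5447, 0.1738, 0.1019]
tool_rot: [[-0.997, 0.076, 0.006], [0.076, 0.997, -0.0], [-0.006, 0.0, -1.0]]
ft_force: [-1.1, -0.2, -0.2]
grip_width: 0.0213
```

apply_moves(motion=[{"tx":-0.06,"ty":0,"tz":0,"turn":0,"jaw":-1},{"tx":-0.12,"ty":0,"tz":0,"turn":0,"jaw":-1},{"tx":-0.18,"ty":0,"tz":0,"turn":0,"jaw":-1},{"tx":-0.24,"ty":0,"tz":0,"turn":0,"jaw":-1},{"tx":-0.28,"ty":0,"tz":0,"turn":0,"jaw":-1}])

```text
time_s: 18.82
position: [0.5475, 0.1736, 0.1019]
tool_rot: [[-0.997, 0.076, 0.006], [0.076, 0.997, -0.0], [-0.006, 0.0, -1.0]]
ft_force: [0.8, -0.2, -1.4]
grip_width: 0.0211
```

```bash
python3 look.py
```

```text
t 18.82 pad xy mm -51.33 -11.1 z 0.1019 Fpad 0.86 -0.13 -1.4 yang 85.66 tau [0.013 0.048 0.014]
```

View pics/a6.png

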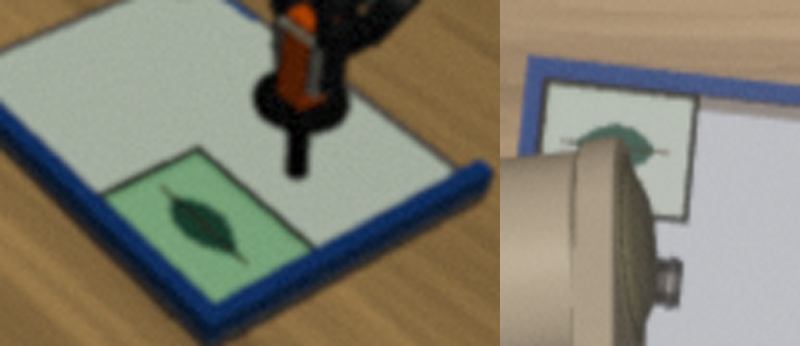

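The plate sits in the corner, on both rails. I'll finish with another light press on the far rail.

apply_moves(motion=[{"tx":-0.06,"ty":0,"tz":0,"turn":0,"jaw":-1},{"tx":-0.12,"ty":0,"tz":0,"turn":0,"jaw":-1},{"tx":-0.18,"ty":0,"tz":0,"turn":0,"jaw":-1},{"tx":-0.22,"ty":0,"tz":0,"turn":0,"jaw":-1},{"tx":-0.25,"ty":0,"tz":0,"turn":0,"jaw":-1}])

```text
time_s: 19.23
position: [0.55, 0.1735, 0.1019]
tool_rot: [[-0.997, 0.076, 0.006], [0.076, 0.997, -0.0], [-0.006, 0.0, -1.0]]
ft_force: [-0.5, -0.5, -1.1]
grip_width: 0.021
```

```bash
python3 look.py
```

```text
t 19.23 pad xy mm -48.82 -11.07 z 0.1019 Fpad -0.5 -0.51 -1.12 yang 85.66 tau [ 0.035  0.154 -0.016]
```

apply_moves(motion=[{"tx":-0.03,"ty":0,"tz":0,"turn":0,"jaw":-1},{"tx":-0.06,"ty":0,"tz":0,"turn":0,"jaw":-1},{"tx":-0.09,"ty":0,"tz":0,"turn":0,"jaw":-1}])

```text
time_s: 19.48
position: [0.5505, 0.1734, 0.1018]
tool_rot: [[-0.997, 0.076, 0.004], [0.076, 0.997, -0.0], [-0.005, -0.0, -1.0]]
ft_force: [-2.4, -0.6, 0.7]
grip_width: 0.0212
```

```bash
python3 look.py
```

```text
t 19.48 pad xy mm -48.33 -11.09 z 0.1018 Fpad -2.38 -0.74 0.73 yang 85.66 tau [0.034 0.577 0.008]
```

apply_moves(motion=[{"tx":-0.06,"ty":0,"tz":0,"turn":0,"jaw":-1},{"tx":-0.07,"ty":0,"tz":0,"turn":0,"jaw":-1},{"tx":-0.07,"ty":0,"tz":0,"turn":0,"jaw":-1}])

```text
time_s: 19.73
position: [0.5507, 0.1734, 0.1016]
tool_rot: [[-0.997, 0.076, 0.003], [0.076, 0.997, -0.0], [-0.003, -0.0, -1.0]]
ft_force: [-3.7, -0.1, -0.4]
grip_width: 0.0212
```

```bash
python3 look.py
```

```text
t 19.73 pad xy mm -48.06 -11.07 z 0.1016 Fpad -3.68 -0.35 -0.4 yang 85.67 tau [0.044 0.77  0.028]
```

apply_moves(motion=[{"tx":-0.05,"ty":0,"tz":0,"turn":0,"jaw":-1},{"tx":-0.05,"ty":0,"tz":0,"turn":0,"jaw":-1},{"tx":-0.05,"ty":0,"tz":0,"turn":0,"jaw":-1},{"tx":-0.05,"ty":0,"tz":0,"turn":0,"jaw":-1},{"tx":-0.05,"ty":0,"tz":0,"turn":0,"jaw":-1}])

```text
time_s: 20.15
position: [0.551, 0.1734, 0.1015]
tool_rot: [[-0.997, 0.075, 0.002], [0.075, 0.997, -0.0], [-0.003, -0.0, -1.0]]
ft_force: [-3.6, -0.4, 0.4]
grip_width: 0.0211
```

```bash
python3 look.py
```

```text
t 20.15 pad xy mm -47.84 -11.11 z 0.1015 Fpad -3.6 -0.69 0.4 yang 85.67 tau [0.036 1.065 0.043]
```

apply_moves(motion=[{"tx":0.5,"ty":0,"tz":0,"turn":0,"jaw":-1},{"tx":2,"ty":0,"tz":0,"turn":0,"jaw":-1},{"tx":3,"ty":0,"tz":-1,"turn":0,"jaw":-1},{"tx":3,"ty":0,"tz":-4.5,"turn":0,"jaw":-1},{"tx":3,"ty":0,"tz":-8,"turn":0,"jaw":-1}])

```text
time_s: 20.57
position: [0.5204, 0.1756, 0.1819]
tool_rot: [[-0.997, 0.076, 0.002], [0.075, 0.997, -0.001], [-0.002, -0.001, -1.0]]
ft_force: [1.9, 0.5, -0.2]
grip_width: 0.021
```

```bash
python3 look.py; python3 -c "
from h import *
toolmove((.6376,-.2495,.205))"
```

```text
t 20.57 pad xy mm -78.45 -11.21 z 0.1819 Fpad 1.84 0.62 -0.19 yang 85.67 tau [-0.028  0.006 -0.002]
t 20.5667 pos [0.5204 0.1756 0.1819] yAng 85.67 move cm [-14.9  -41.5   -2.25] F [ 1.88  0.48 -0.19] w 0.021
```

apply_moves(motion=[{"tx":-14.9,"ty":-41.5,"tz":-2.3,"turn":19.2,"jaw":-1},{"tx":-14.9,"ty":-41.5,"tz":-2.3,"turn":19.2,"jaw":-1},{"tx":-14.9,"ty":-41.5,"tz":-2.3,"turn":19.2,"jaw":-1},{"tx":-14.9,"ty":-41.5,"tz":-2.3,"turn":19.2,"jaw":-1},{"tx":-14.9,"ty":-41.5,"tz":-2.3,"turn":19.2,"jaw":-1}])

```text
time_s: 20.98
position: [0.5768, -0.0271, 0.1936]
tool_rot: [[-0.917, 0.399, 0.005], [0.399, 0.917, -0.002], [-0.006, 0.0, -1.0]]
ft_force: [1.0, 0.5, -0.7]
grip_width: 0.0212
```

```bash
python3 -c "
from h import *
toolmove((.6376,-.2495,.208))"
```

```text
t 20.9833 pos [ 0.5768 -0.0271  0.1936] yAng 66.45 move cm [-14.47 -17.95  -1.37] F [ 1.05  0.46 -0.66] w 0.0212
```

apply_moves(motion=[{"tx":-14.5,"ty":-18,"tz":-1.4,"turn":0,"jaw":-1},{"tx":-14.5,"ty":-18,"tz":-1.4,"turn":0,"jaw":-1},{"tx":-14.5,"ty":-18,"tz":-1.4,"turn":0,"jaw":-1},{"tx":-14.5,"ty":-18,"tz":-1.4,"turn":0,"jaw":-1},{"tx":-14.5,"ty":-18,"tz":-1.4,"turn":0,"jaw":-1}])

```text
time_s: 21.4
position: [0.6315, -0.2279, 0.2073]
tool_rot: [[-0.917, 0.4, 0.008], [0.4, 0.917, -0.004], [-0.009, -0.0, -1.0]]
ft_force: [0.7, -1.1, -1.1]
grip_width: 0.0212
```

apply_moves(motion=[{"tx":-1.3,"ty":-1.7,"tz":-0.1,"turn":0,"jaw":-1},{"tx":-1.3,"ty":-1.7,"tz":-0.1,"turn":0,"jaw":-1},{"tx":-1.3,"ty":-1.7,"tz":-0.1,"turn":0,"jaw":-1}])

```text
time_s: 21.65
position: [0.6368, -0.2504, 0.2081]
tool_rot: [[-0.916, 0.402, 0.009], [0.402, 0.916, -0.005], [-0.01, -0.0, -1.0]]
ft_force: [-0.7, 0.1, -0.6]
grip_width: 0.0211
```

```bash
python3 -c "
from h import *
toolmove((.6376,-.2495,.0996))"
```

```text
t 21.65 pos [ 0.6368 -0.2504  0.2081] yAng 66.3 move cm [ 0.08  0.12 10.85] F [-0.73  0.1  -0.56] w 0.0211
```

apply_moves(motion=[{"tx":0.08,"ty":0.1,"tz":1.5,"turn":0,"jaw":-1},{"tx":0.08,"ty":0.1,"tz":3,"turn":0,"jaw":-1},{"tx":0.08,"ty":0.1,"tz":4.3,"turn":0,"jaw":-1},{"tx":0.08,"ty":0.1,"tz":4.5,"turn":0,"jaw":-1},{"tx":0.08,"ty":0.1,"tz":4.5,"turn":0,"jaw":-1}])

```text
time_s: 22.07
position: [0.6369, -0.2483, 0.1629]
tool_rot: [[-0.916, 0.401, 0.009], [0.401, 0.916, -0.004], [-0.01, -0.0, -1.0]]
ft_force: [0.5, -1.2, -0.5]
grip_width: 0.0212
```

Run:
```python
from h import *
toolmove((.6376,-.2495,.0996))
from rig import get_image,telemetry
print(telemetry.observe()["tool_rot"][:,2])
a,_=get_image("scene");b,_=get_image("top")
v=np.hstack([cv2.resize(a[120:200,190:290],(450,360),interpolation=cv2.INTER_CUBIC),cv2.resize(b[150:235,195:275] if 0 else b[165:265,200:290],(324,360),interpolation=cv2.INTER_CUBIC)])
cv2.imwrite("pics/a7.png",v[:,:,::-1])
```

```text
t 22.0667 pos [ 0.6369 -0.2483  0.1629] yAng 66.36 move cm [-0.05 -0.08  6.33] F [ 0.48 -1.24 -0.47] w 0.0212
[ 0.00870036 -0.00425856 -0.99995308]
```

View pics/a7.png

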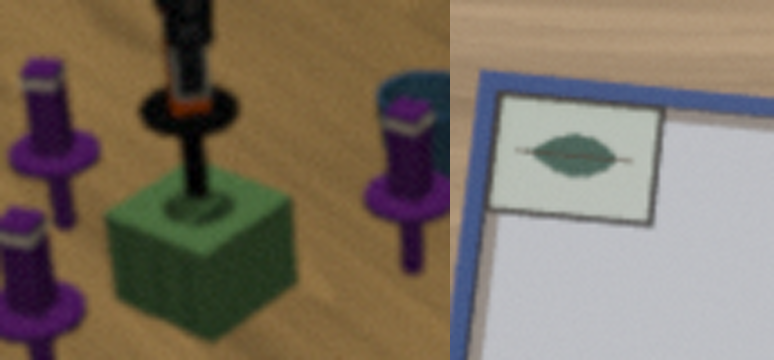

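The plate sits flush in the corner on both rails (right half of the crop). The shaft tip, at (195,195), is over the hole at (200,207). I'll insert it.

apply_moves(motion=[{"tx":-0.05,"ty":-0.1,"tz":1,"turn":0,"jaw":-1},{"tx":-0.05,"ty":-0.1,"tz":2.2,"turn":0,"jaw":-1},{"tx":-0.05,"ty":-0.1,"tz":3.6,"turn":0,"jaw":-1},{"tx":-0.05,"ty":-0.1,"tz":4.8,"turn":0,"jaw":-1},{"tx":-0.05,"ty":-0.1,"tz":5.4,"turn":0,"jaw":-1}])

```text
time_s: 22.58
position: [0.6377, -0.25, 0.1088]
tool_rot: [[-0.916, 0.401, 0.01], [0.401, 0.916, -0.005], [-0.011, -0.001, -1.0]]
ft_force: [-0.7, -0.7, -2.7]
grip_width: 0.0214
```

```bash
python3 -c "
from h import *
toolmove((.6376,-.2495,.0996))"
```

```text
t 22.5833 pos [ 0.6377 -0.25    0.1088] yAng 66.35 move cm [0.04 0.05 0.92] F [-0.69 -0.71 -2.72] w 0.0214
```

apply_moves(motion=[{"tx":0.02,"ty":0.05,"tz":0.2,"turn":0,"jaw":-1},{"tx":0.02,"ty":0.05,"tz":0.4,"turn":0,"jaw":-1},{"tx":0.02,"ty":0.05,"tz":0.6,"turn":0,"jaw":-1},{"tx":0.02,"ty":0.05,"tz":0.75,"turn":0,"jaw":-1}])

```text
time_s: 22.92
position: [0.6381, -0.2497, 0.1019]
tool_rot: [[-0.916, 0.401, 0.011], [0.401, 0.916, -0.006], [-0.012, -0.001, -1.0]]
ft_force: [-0.3, 0.1, -1.3]
grip_width: 0.0212
```

```bash
python3 -c "
from h import *
toolmove((.6376,-.2495,.0996))"
```

```text
t 22.9167 pos [ 0.6381 -0.2497  0.1019] yAng 66.35 move cm [0.05 0.   0.23] F [-0.33  0.15 -1.27] w 0.0212
```

apply_moves(motion=[{"tx":0.04,"ty":0,"tz":0.06,"turn":0,"jaw":-1},{"tx":0.04,"ty":0,"tz":0.12,"turn":0,"jaw":-1},{"tx":0.04,"ty":0,"tz":0.17,"turn":0,"jaw":-1},{"tx":0.04,"ty":0,"tz":0.2,"turn":0,"jaw":-1}])

```text
time_s: 23.25
position: [0.6378, -0.2496, 0.1001]
tool_rot: [[-0.916, 0.401, 0.011], [0.401, 0.916, -0.006], [-0.013, -0.001, -1.0]]
ft_force: [1.0, -0.5, 1.5]
grip_width: 0.0215
```

```bash
python3 -c "
from h import *
toolmove((.6376,-.2495,.0996))"
```

```text
t 23.25 pos [ 0.6378 -0.2496  0.1001] yAng 66.36 move cm [ 0.02 -0.    0.05] F [ 1.   -0.47  1.52] w 0.0215
```

apply_moves(motion=[{"tx":0.02,"ty":0,"tz":0.05,"turn":0,"jaw":-1},{"tx":0.02,"ty":0,"tz":0.05,"turn":0,"jaw":-0.4},{"tx":0.02,"ty":0,"tz":0.05,"turn":0,"jaw":-0.2},{"tx":0.02,"ty":0,"tz":0.05,"turn":0,"jaw":0.2},{"tx":0.02,"ty":0,"tz":0,"turn":0,"jaw":0.8}], squeeze=20)

```text
time_s: 23.67
position: [0.6376, -0.2495, 0.1]
tool_rot: [[-0.916, 0.401, 0.011], [0.401, 0.916, -0.006], [-0.012, -0.001, -1.0]]
ft_force: [-0.4, -0.2, -0.0]
grip_width: 0.057
```

apply_moves(motion=[{"tx":0,"ty":0,"tz":0,"turn":0,"jaw":1},{"tx":0,"ty":0,"tz":0,"turn":0,"jaw":1},{"tx":0,"ty":0,"tz":0,"turn":0,"jaw":1},{"tx":0,"ty":0,"tz":0,"turn":0,"jaw":1},{"tx":0,"ty":0,"tz":0,"turn":0,"jaw":1}])

```text
time_s: 24.08
position: [0.6376, -0.2495, 0.1]
tool_rot: [[-0.916, 0.401, 0.011], [0.401, 0.916, -0.006], [-0.012, -0.001, -1.0]]
ft_force: [-0.3, -0.6, -0.9]
grip_width: 0.085
```

apply_moves(motion=[{"tx":0,"ty":0,"tz":-1,"turn":0,"jaw":1},{"tx":0,"ty":0,"tz":-3,"turn":0,"jaw":1},{"tx":0,"ty":0,"tz":-6,"turn":0,"jaw":1},{"tx":0,"ty":0,"tz":-9,"turn":0,"jaw":1},{"tx":0,"ty":0,"tz":-12,"turn":0,"jaw":1}])

```text
time_s: 24.5
position: [0.636, -0.2487, 0.2222]
tool_rot: [[-0.916, 0.401, 0.011], [0.401, 0.916, -0.006], [-0.013, -0.001, -1.0]]
ft_force: [0.1, -0.5, -0.1]
grip_width: 0.0853
```

apply_moves(motion=[{"tx":4,"ty":0,"tz":-3,"turn":0,"jaw":1},{"tx":8,"ty":0,"tz":-4,"turn":0,"jaw":1},{"tx":12,"ty":0,"tz":-4,"turn":0,"jaw":1},{"tx":15,"ty":0,"tz":-4,"turn":0,"jaw":1},{"tx":18,"ty":0,"tz":-4,"turn":0,"jaw":1}])

```text
time_s: 24.92
position: [0.4684, -0.1749, 0.2612]
tool_rot: [[-0.916, 0.401, 0.013], [0.401, 0.916, -0.007], [-0.014, -0.001, -1.0]]
ft_force: [-0.2, -0.4, 0.0]
grip_width: 0.0852
```

```bash
python3 - <<'E'
from h import *
from rig import get_image
import numpy as np
for n,b,zt in (("top",(390,165,450,220),.064),):
    im,d=get_image(n)
    m=mask(im,(3,120,80),(20,255,255),b); ys,xs=np.nonzero(m); X=np.array([depthpt(n,u,v,d) for u,v in zip(xs,ys)]); t=X[:,2]>.122
    print("orange",len(xs),"top pts",t.sum(),X[t].mean(0) if t.any() else None,X[t,2].std() if t.any() else 0)
    h=cv2.cvtColor(im,cv2.COLOR_RGB2HSV)
    pts=[]
    for v in range(b[1],b[3]):
        for u in range(b[0],b[2]):
            if h[v,u,2]<75 and d[v,u]>0:
                p=depthpt(n,u,v,d)
                if .05<p[2]<.09: pts.append(p)
    pts=np.array(pts); print("flange",len(pts))
    if len(pts):
        A=np.c_[pts[:,:2]-pts[:,:2].mean(0),np.ones(len(pts))]; print("plane slopes,z",np.linalg.lstsq(A,pts[:,2],rcond=None)[0], cv2.minEnclosingCircle(pts[:,:2].astype(np.float32)))
    # plate
    h0=np.load("pics/top0im.npy")
    P=np.array([.5995,.1808]); q=proj(n,[[*(P+s*.044*PX+r*.059*PY),.02] for s,r in((1,1),(1,-1),(-1,-1),(-1,1))])
    k=np.zeros(h.shape[:2],np.uint8);cv2.fillConvexPoly(k,q.astype(int),255)
    mm=mask(im,(35,12,100),(95,120,255),(190,170,330,290))&k; 
    c=big(mm)[:,0]; r=cv2.minAreaRect(ray(n,c,.02)[:,:2].astype(np.float32)); print("glass",r,"off pad",((np.array(r[0])-P)@np.c_[PX,PY]*1e3).round(1))
    for nm,uv in(("weight",(311,278)),("cup",(433,280)),("eraser",(131,252))):
        u,v=uv; print(nm,"mean abs change",np.abs(im[v-12:v+12,u-12:u+12].astype(int)-h0[v-12:v+12,u-12:u+12]).mean().round(1))
E
python3 look.py
```

```text
orange 188 top pts 105 [ 0.63461765 -0.24073269  0.15482031] 0.14381991283921494
flange 234
plane slopes,z [-0.0060673  -0.01120029  0.07044839] ((0.6389020085334778, -0.24857807159423828), 0.02769576385617256)
glass ((0.6005603075027466, 0.18171581625938416), (0.10466623306274414, 0.07493164390325546), 85.93367004394531) off pad [1. 1.]
weight mean abs change 1.6
cup mean abs change 65.0
eraser mean abs change 1.5
t 24.97 pad xy mm -107.4 -362.67 z 0.261 Fpad 0.43 2.81 0.76 yang 66.4 tau [ 0.085  0.023 -0.01 ]
```

Flange top reads 70 mm and level, and the plate is square to the rails. The cup patch in the top view is probably hidden by the arm, so I'll check it in the scene view before handing in.

Run:
```python
from h import *
from rig import get_image,close_job
im,_=get_image("scene"); h0=np.load("pics/scene0im.npy")
for nm,(u0,v0,u1,v1) in(("cup",(276,136,298,160)),("stick",(215,135,255,190)),("purples",(185,130,212,205)),("purple3",(268,140,295,182)),("weight",(340,185,356,200)),("eraser",(460,290,484,316))):
    print(nm,np.abs(im[v0:v1,u0:u1].astype(int)-h0[v0:v1,u0:u1]).mean().round(1))
```

```text
cup 2.5
stick 3.4
purples 2.7
purple3 2.6
weight 2.8
eraser 3.0
```

All of those patches are unchanged beyond camera noise.

```bash
python3 -c "
from rig import close_job
print(close_job())"
```

```text
the job is handed in; nothing more can be done
None
```

The glass plate is home against both rails, the stick is back in its stand, and the job was handed in at about 25 s of the 72 s allowed.

- **Pushing:** I squared the plate flush on the far rail and held a press of about 3–5 N for roughly 0.8 s. I then slid it to the left rail and held about 4.5–5 N for roughly 0.7 s, and ended with a second far press of about 3.6 N. By wrist torque the peaks may have been nearer 5.5–6 N, still below the 9 N limit. By feel, the bent tip leaned about 5 mm toward +y.
- **Plate:** the last pictures show it in the corner on both rails. Its measured angle is 85.9° against 85.6–86.0° for the rails, and its position matches home within about 1 mm per axis, inside the 2 mm calibration.
- **Stick:** the flange top reads 70.4 mm (70 expected) with under 1° of tilt, and the fingers are clear of it.
- **Bystanders:** the weight and eraser are unchanged in both views. The cup's patch in the top view had changed a lot, most likely because the arm was over it; the scene view shows the cup unchanged.
- **One check disagreed:** the final average height of the handle's top (155 mm, large scatter) was spoiled by bad depth pixels, so I relied on the flange reading and the unchanged scene view instead.

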